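# Hold a brake cylinder's piston down with an extension bar

## Task

A mate is about to take the circlip out of the upright brake master cylinder, so its spring-loaded piston must be kept pushed in. Take the long socket extension bar out of the rack in the open toolbox, put its lower end down the cylinder's bore, press the piston down about 12 mm from its rest position (3 mm either way is fine) and keep it there steadily for at least three seconds; finish while still gripping the bar and holding the piston down. Leave the short extension bar and the deep socket standing in the rack, and do not shift the wheel chock or the brush.

Things in the scene. Friction and masses are not known exactly. Their poses are not given: they have to be found in the camera images.
- toolbox: Open red metal cantilever toolbox, fixed. Origin: centre of its underside on the work surface; z up. Well 190 (its x) x 340 (its y) x 85 mm high, 4 mm walls. Two trays 90 mm wide (x), 340 mm long are swung out to both x sides, centred at x = +-142 mm, undersides 90, rims 125 mm up, 194 mm free between them; handles reach out to x = +-204 mm.
- rack (a point): Centre of the top of the black rack in the toolbox's well, 75 mm above the work surface; axes as the toolbox. Rack 50 (x) x 200 (y) mm with three upright blind holes, 19 mm wide, 30 mm deep, in a row along y at y = -60, 0, +60 mm. Long bar, short bar and deep socket stand in them in any order.
- long_bar: Long chrome socket extension bar, loose, 150 mm, 0.16 to 0.29 kg, upright in a rack hole, the tallest there: top 195 mm above the work surface. Origin: centre of its lower end; z along the bar to its top. Lowest 14 mm: drive square 11 mm wide; then round shaft 15 mm thick; top 40 mm: round head 22 mm thick. Gripped on the head at 40 N it does not slip under the piston's spring.
- short_bar: Short chrome extension bar, loose, 95 mm long, otherwise like the long one (same thicknesses, 40 mm head); stands in the rack, top 140 mm up. Origin: centre of its lower end, z up. Leave it.
- deep_socket: Chrome deep socket, loose, 90 mm long, standing in the rack: lower 35 mm 15 mm thick, the rest 28 mm thick; top 135 mm up. Origin: centre of its lower end, z up. Leave it.
- cylinder: Brake master cylinder of cast aluminium, fixed upright on a steel foot plate 100 x 100 x 12 mm. Origin: centre of the plate's underside, on the work surface; z up. Round body 44 mm thick, its open mouth 110 mm up; bore 27 mm wide, vertical. Two flange ears reach 47 mm out along +-y just under the mouth (tops 105 mm up), two port stubs 38 mm out along -x.
- mouth (a point): Centre of the bore's mouth, at the top of the cylinder, 110 mm above the work surface.
- piston_top (a point): Centre of the flat top of the piston in the bore (26 mm wide, brass): 20 mm below the mouth at rest, moves down with the piston. Too deep and narrow for the fingers.
- piston (a joint): Travel of the piston down from rest, m: 0 at rest, 0.026 at the bottom stop. A spring pushes it back up: about 5 N to start it, 12 N at 12 mm (0.6 N more per mm); the bar's own weight does not move it. It springs back when let go.
- chock: Yellow plastic wheel chock, loose, 150 x 90 mm, 94 mm high. Origin: centre of its underside. Leave it.
- brush: Grey plastic vent brush, loose, 170 mm long, lying crosswise near the robot, 30 mm high. Origin: underside, near its middle; x along it. Leave it.
Not all that is in view belongs to the job. Of the things shaped like the cylinder, the aluminium one is meant.

How it is judged:
By the outcome, as a careful person would: the job done as asked, in the order asked, and still so for the second after the job is handed in, while the arm keeps its last pose, push and grip.
It also fails if it takes over 45 s, if anything falls off the work surface, if the arm or the gripper's body presses on something with over 40 N, if the wrist force passes 120 N, or if a joint passes its speed limit or range.

## Robot

A 6-joint arm with a two-finger parallel gripper is mounted at the origin on the work surface. World frame = base frame: x ahead of the robot, y to its left, z up, the work surface at z = 0. Lengths are in m, angles in rad, forces in N, time in s.
With the tool pointing down it reaches from about 0.3 to 0.75 m from the base axis. Payload 8.5 kg.
Tool frame: the origin (TCP) lies on the front face of the gripper's body, between the roots of the fingers; the fingertips stand 64 mm ahead of it and the grasp point (between the pads) lies 45 mm ahead of it (r.finger_overhang is the distance from the TCP to the fingertips, in m); z points along the fingers, y is the line along which they close (so a half turn about z gives the same grasp; the last joint's range is limited). The gripper opens to 88 mm and grips with 3 to 60 N. Pads are 18 mm wide; open, the fingers measure 123 mm over their backs; the gripper's body (75 mm by 187 mm) begins 45 mm behind the grasp point.
Start: joints at [-1.472, 0.381, 1.297, -0, 1.464, -0.215], TCP at [0.17, -0.523, 0.303] pointing down, gripper open.
Joint ranges: [-3.11, 3.11], [-0.89, 2.33], [0.22, 2.48], [-1.42, 4.56], [0.17, 2.85], [-2.88, 2.88]. Speed limits (rad/s): [2.39, 2.39, 3.14, 3.14, 3.14, 3.14].

## Interface

Orientations are given as a unit quaternion [x, y, z, w].
In Python, from bench import r, optics, workorder gives the robot as it stands. The module is installed in compiled form; this text tells all that it offers.
- The arm moves only by the shell command python3 -m inch 'ROWS' [FORCE]. ROWS is JSON, a list of rows, each a list of 3 entries, a list of its own where there are three numbers: the shift along the tool's x, y, z in units of 30 mm (1.0 is 30 mm), then the turn about the tool's z in units of 5 degrees (1.0 is 5 degrees), then the finger opening in mm, from 0 to 88.1. In form: [[[tx, ty, tz], twist, grip], ...]. A call has 1 to 12 rows; each row shifts and turns the commanded pose from where the row before left it, along the tool's axes as they then stand; what a row does not reach is not made up. A row lasts 1/12 s, in which the tool goes at most 41.7 mm and 7.16 degrees, less where a joint would pass 70% of its speed; a pose out of reach is approached as far as the arm can. A call is refused whole if a number of a shift passes 1 or a number of a turn 1, either way. A call with a gripper value outside its range is refused whole. The fingers move at their own pace and stop on an object; FORCE is the grip in N (left out, the last holds). Time passes only in rows, so rows that do not move let the fingers close. It gives the time, the measured TCP pose, the force, the opening and the grip force at its end, in the units of the state.
- r.sense(): the state, without advancing time (a new reading comes with each control period).
- optics.get_image(name): name is "side" or "top"; returns (picture, depth): 400x640x3 uint8, red, green, blue; 400x640 float32, m along the optical axis (not along the pixel's ray), 0 where there is no reading.
- optics.calibration(name): a dict with "intrinsics" (3x3 intrinsics, pixels), "k1" (the pictures are not rectified: a ray, as slopes to the right and down, at radius r is drawn at 1 + k1 r^2 times it, then the intrinsics apply), "R" (3x3) and "t" (3): a world point X has camera coordinates R X + t. Camera axes: x right, y down, z forward; pixel columns grow to the right and rows downward; lengths in m; the calibration is good to about 2 mm. A picture is of the moment at which its call begins. calibration takes no time and is no camera call.
- workorder.hand_in(): hands the job in; it is judged then, once.
The state is a dict: "t": time; "q": joint angles; "joint_vel": joint speeds; "joint_efforts": joint torques, N m; "position": TCP position; "eef_rot": TCP orientation; "wrist_force": force on the tool from outside, world axes, zero at the start; "torque": the same for the moment, N m; "width": opening from 0.0 (shut) to 1.0 (fully open); "finger_force": force on a finger pad.
Only numpy, scipy, OpenCV 4.12 (cv2) and the standard library are available. Lean on these libraries where they do the work, as an engineer would, in place of code of your own. Each camera call takes 0.05 s, during which the arm holds its last target. There are 200 camera calls.

## Working session

There is one attempt and no reset: what is moved stays moved. The work goes in short steps, Python scripts to look and compute and a shell command to move; the robot and the scene stay as the last step left them, time stands still between calls to the robot, and variables do not carry over. Pictures are saved under pics/ and viewed, at most 10 in all, crops included, and the job is handed in when it is done.

```bash
mkdir -p pics
cat > h.py <<'E'
import numpy as np, cv2
from bench import r, optics, workorder
def snap(n,tag):
    im,d=optics.get_image(n); cv2.imwrite(f'pics/{tag}.png',im[:,:,::-1]); np.save(f'pics/{tag}.npy',d); return im,d
def world(n,u,v,d):
    c=optics.calibration(n);K=np.array(c['intrinsics']);k=c['k1'];R=np.array(c['R']);t=np.array(c['t'])
    p=cv2.undistortPoints(np.array([[[u,v]]],float),K,np.array([k,0,0,0.]))[0,0]
    return R.T@(np.array([p[0]*d,p[1]*d,d])-t)
def ray(n,u,v,z):
    "intersect pixel ray with plane z"
    c=optics.calibration(n);o=-np.array(c['R']).T@np.array(c['t']);q=world(n,u,v,1.)-o
    return o+q*(z-o[2])/q[2]
E
python3 - <<'E'
from h import *
for n in('top','side'):
    snap(n,n+'0'); c=optics.calibration(n); print(n,c)
print(r.sense())
E
```

```text
top {'intrinsics': array([[380.46901719,   0.        , 324.78998621],
       [  0.        , 380.46901719, 197.84132715],
       [  0.        ,   0.        ,   1.        ]]), 'k1': -0.07860966668948745, 'R': array([[ 0.00123738, -0.99988098,  0.01537859],
       [-0.98942134, -0.00345505, -0.14502924],
       [ 0.14506512, -0.01503645, -0.98930785]]), 't': array([0.00404063, 0.54388553, 0.91388036])}
side {'intrinsics': array([[520.97885891,   0.        , 312.77381046],
       [  0.        , 520.97885891, 194.40069186],
       [  0.        ,   0.        ,   1.        ]]), 'k1': -0.15877001988024847, 'R': array([[-0.84510411, -0.53405519,  0.02416815],
       [-0.29784995,  0.4328217 , -0.85085297],
       [ 0.44394194, -0.72625783, -0.52484771]]), 't': array([0.4459413 , 0.22010162, 1.08234693])}
{'t': 0.1, 'q': array([-1.47232986e+00,  3.81109472e-01,  1.29816788e+00,  6.82957870e-06,
        1.46362083e+00, -2.15295410e-01]), 'joint_vel': array([ 2.38062236e-04, -1.77460141e-03, -1.64632578e-03,  1.40106496e-06,
        1.66744191e-04,  1.58039851e-03]), 'joint_efforts': array([ 3.17591206e-03, -4.38654077e+01, -2.24911058e+01,  7.14211073e-02,
        3.42483202e-02, -7.14677844e-05]), 'position': array([ 0.16973479, -0.52296498,  0.30221551]), 'eef_rot': array([ 9.87719250e-01,  1.56237819e-01,  4.14984007e-05, -6.51453327e-04]), 'wrist_force': array([ 0.68753484, -0.3815758 ,  0.3220984 ]), 'torque': array([0.04075928, 0.01002137, 0.01543351]), 'finger_force': 0.0, 'width': 1.0030073263949202}
```

View pics/top0.png

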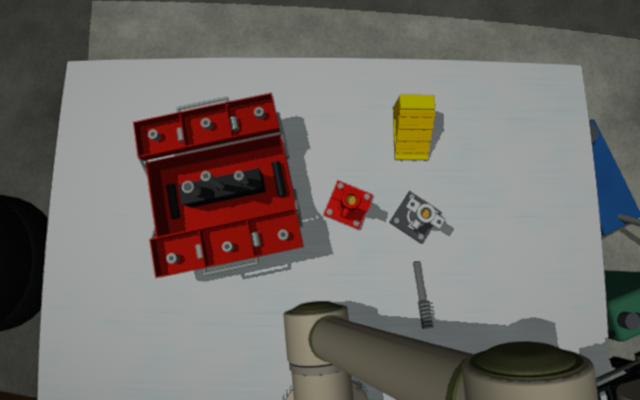

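View pics/side0.png

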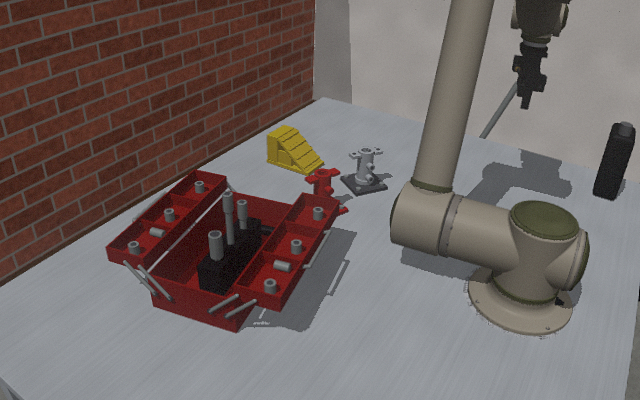

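The top view shows the toolbox at the left (rack items near (188,187), (206,176), (238,175)), a red decoy cylinder at (350,201) and the aluminium one at (425,213). In the side view the tallest bar is at (228,190). I'll enlarge both.

Run:
```python
from h import *
t=cv2.imread('pics/top0.png');s=cv2.imread('pics/side0.png')
f=lambda a:cv2.resize(a,None,fx=5,fy=5,interpolation=cv2.INTER_CUBIC)
A=f(t[150:220,160:270]);B=f(t[180:250,380:470])[:, :245*1]
B=f(t[188:238,395:455])
cv2.imwrite('pics/c1.png',np.vstack([A,np.hstack([B,np.zeros((250,250,3),np.uint8)])]))
f4=lambda a:cv2.resize(a,None,fx=5,fy=5,interpolation=cv2.INTER_CUBIC)
cv2.imwrite('pics/c2.png',np.hstack([f4(s[175:285,190:270]),f4(s[130:240,325:395])]))
d=np.load('pics/top0.npy')
for u,v in[(188,187),(205,176),(238,175),(425,213),(350,201),(402,223)]:
    print(u,v,world('top',u,v,np.median(d[v-1:v+2,u-1:u+2])).round(4))
```

```text
188 187 [0.5537 0.3177 0.1351]
205 176 [0.567  0.2615 0.195 ]
238 175 [0.5808 0.2033 0.1396]
425 213 [ 0.5008 -0.2325  0.0905]
350 201 [ 0.529  -0.0537  0.0907]
402 223 [ 0.4832 -0.1938  0.0121]
```

View pics/c1.png

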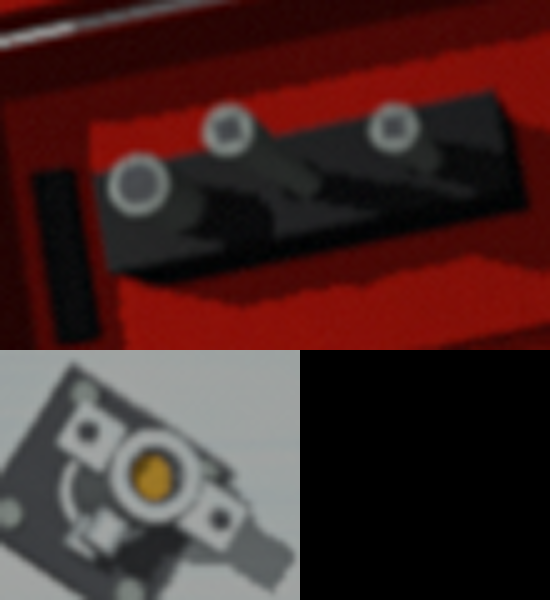

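View pics/c2.png

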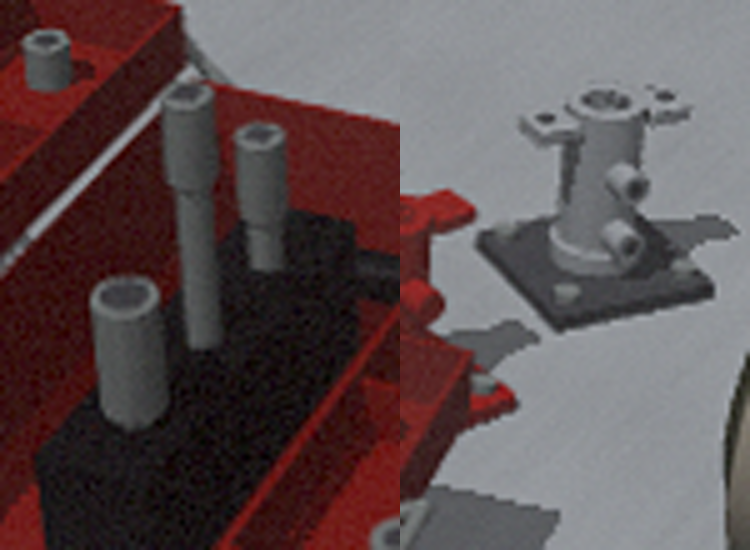

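The crops show the long bar in the middle hole: its top is at (205.2,175.6) in top and (227.6,193.0) in side. The aluminium mouth is at (425.4,212.7) in top and (365.4,149.6) in side.

Run:
```python
from h import *
P=lambda *a:print(ray(*a).round(4))
print('bar');P('top',205.2,175.6,.195);P('side',227.6,193,.195)
print('mouth');P('top',425.4,212.7,.11);P('side',365.4,149.6,.11)
a=ray('top',187.2,186.4,.135);b=ray('top',238.4,175.2,.14);print('sock,short',a.round(4),b.round(4),np.linalg.norm((a-b)[:2]),((a+b)/2).round(4),np.degrees(np.arctan2(*(a-b)[[1,0]])))
from scipy.spatial.transform import Rotation as R
print(R.from_quat(r.sense()['eef_rot']).as_matrix().round(3))
```

```text
bar
[0.5678 0.2611 0.195 ]
[0.571  0.2612 0.195 ]
mouth
[ 0.4994 -0.228   0.11  ]
[ 0.5046 -0.2266  0.11  ]
sock,short [0.5551 0.3197 0.135 ] [0.5802 0.2023 0.14  ] 0.12011026041001088 [0.5677 0.261  0.1375] 102.07308666739836
[[ 0.951  0.309 -0.   ]
 [ 0.309 -0.951  0.001]
 [ 0.    -0.001 -1.   ]]
```

Spacing (120.1 mm) and midpoint match the rack geometry: the bar is at (0.568, 0.261). The mouth is near (0.501, -0.227) and gets refined later. Moving now at the present height, where the fingertips are at 238 mm.

```bash
python3 -m inch '[[[0.4,-0.4,0],0,60],[[0.8,-0.8,0],0,60],[[0.8,-0.8,0],0,60],[[0.8,-0.8,0],0,60],[[0.8,-0.8,0],0,60],[[0.8,-0.8,0],0,60],[[0.8,-0.8,0],0,60],[[0.8,-0.8,0],0,60],[[0.8,-0.8,0],0,60],[[0.8,-0.8,0],0,60],[[0.8,-0.8,0],0,60],[[0.8,-0.8,0],0,60]]' 40; python3 -m inch '[[[0.8,-0.8,0],0,60],[[0.8,-0.8,0],0,60],[[0.8,-0.8,0],0,60],[[0.8,-0.8,0],0,60],[[0.8,-0.8,0],0,60],[[0.8,-0.8,0],0,60],[[0.8,-0.8,0],0,60],[[0.8,-0.8,0],0,60],[[0.8,-0.8,0],0,60],[[0.8,-0.8,0],0,60],[[0.4,-0.4,0],0,60],[[0,0,0],0,60]]'
```

```text
t: 1.1
position: [0.3474, -0.1737, 0.3027]
eef_rot: [0.988, 0.156, -0.0, -0.0]
wrist_force: [0.2, -0.5, -0.6]
width: 0.679
finger_force: 0.0
t: 2.1
position: [0.5097, 0.1446, 0.302]
eef_rot: [0.987, 0.158, -0.0, -0.0]
wrist_force: [0.2, 0.5, 0.0]
width: 0.679
finger_force: 0.0
```

```bash
python3 -m inch '[[[0.6,-0.6,0],0,60],[[0.7,-0.7,0],0,60],[[0.7,-0.7,0],0,60],[[0.6,-0.6,0],0,60],[[0.3,-0.3,0],0,60],[[0.15,-0.18,0],0,60],[[0,0,0],0,60],[[0,0,0],0,60],[[0,0,0],0,60]]'
python3 - <<'E'
from h import *
s=r.sense();print(s['position'])
from scipy.spatial.transform import Rotation as R
print(R.from_quat(s['eef_rot']).as_matrix().round(4))
im,d=snap('side','side1')
cv2.imwrite('pics/s1.png',cv2.resize(im[100:250,150:330,::-1],None,fx=4,fy=4,interpolation=cv2.INTER_CUBIC))
E
```

```text
t: 2.85
position: [0.5672, 0.2571, 0.3029]
eef_rot: [0.988, 0.156, -0.0, 0.0]
wrist_force: [-0.4, 0.5, -0.1]
width: 0.681
finger_force: 0.0
[0.56724212 0.25708216 0.30293319]
[[ 9.515e-01  3.078e-01 -2.000e-04]
 [ 3.078e-01 -9.515e-01 -3.000e-04]
 [-3.000e-04  2.000e-04 -1.000e+00]]
```

View pics/s1.png

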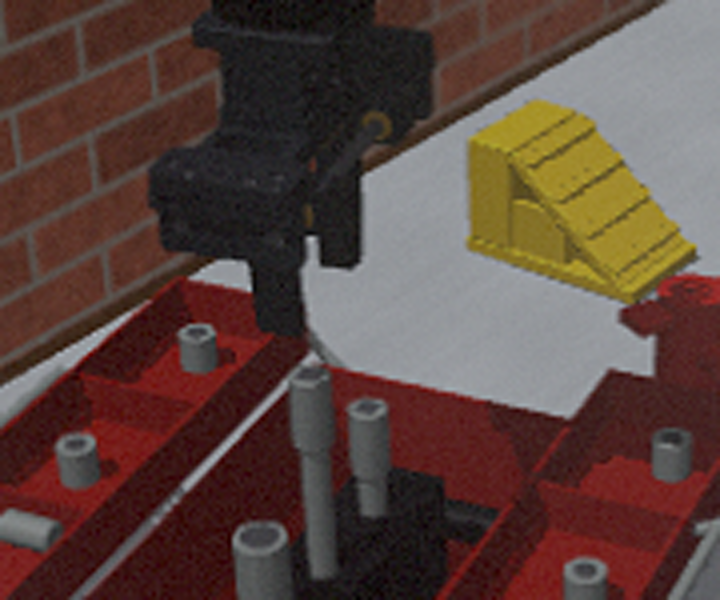

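The fingers straddle the bar's head. I'll apply a small correction, lower 80 mm and close at 40 N.

```bash
python3 -m inch '[[[0.07,-0.12,0.3],0,60],[[0,0,0.5],0,60],[[0,0,0.5],0,60],[[0,0,0.5],0,60],[[0,0,0.4],0,60],[[0,0,0.3],0,60],[[0,0,0.17],0,60],[[0,0,0],0,60]]'; python3 -m inch '[[[0,0,0],0,15],[[0,0,0],0,15],[[0,0,0],0,15],[[0,0,0],0,15],[[0,0,0],0,15],[[0,0,0],0,15],[[0,0,0],0,15],[[0,0,0],0,15]]' 40
```

```text
t: 3.57
position: [0.5681, 0.2621, 0.2215]
eef_rot: [0.988, 0.156, -0.001, 0.0]
wrist_force: [-0.0, -1.6, 0.1]
width: 0.681
finger_force: 0.0
t: 4.23
position: [0.5685, 0.2623, 0.2229]
eef_rot: [0.988, 0.156, 0.0, 0.0]
wrist_force: [0.3, 0.2, 0.8]
width: 0.233
finger_force: 40.0
```

```bash
python3 -m inch '[[[0,0,-0.2],0,15],[[0,0,-0.4],0,15],[[0,0,-0.6],0,15],[[0,0,-0.7],0,15],[[0,0,-0.7],0,15],[[0,0,-0.7],0,15],[[0,0,-0.6],0,15],[[0,0,-0.4],0,15],[[0,0,-0.2],0,15],[[0,0,0],0,15],[[0,0,0],0,15]]'
python3 - <<'E'
from h import *
im,d=snap('side','side2')
cv2.imwrite('pics/s2.png',cv2.resize(im[50:250,150:330,::-1],None,fx=3,fy=3,interpolation=cv2.INTER_CUBIC))
E
```

```text
t: 5.15
position: [0.5683, 0.2623, 0.357]
eef_rot: [0.988, 0.156, -0.001, 0.0]
wrist_force: [0.7, -0.5, -2.9]
width: 0.24
finger_force: 40.0
```

View pics/s2.png

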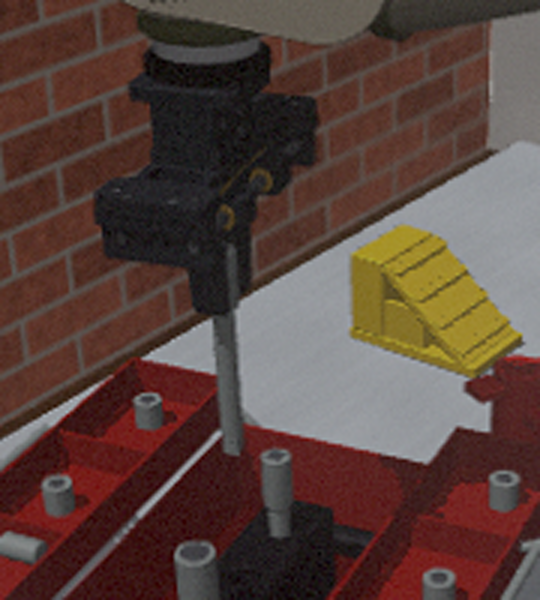

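The bar is held upright, its lower end at about side pixel (228,200), clear of the short bar and the socket, which still stand. Moving over to the cylinder.

```bash
python3 -m inch '[[[-0.2,0.4,0],0,15],[[-0.35,0.7,0],0,15],[[-0.45,0.95,0],0,15],[[-0.45,0.95,0],0,15],[[-0.45,0.95,0],0,15],[[-0.45,0.95,0],0,15],[[-0.45,0.95,0],0,15],[[-0.45,0.95,0],0,15],[[-0.45,0.95,0],0,15],[[-0.45,0.95,0],0,15],[[-0.45,0.95,0],0,15],[[-0.45,0.95,0],0,15]]'; python3 -m inch '[[[-0.45,0.95,0],0,15],[[-0.45,0.95,0],0,15],[[-0.45,0.9,0],0,15],[[-0.45,0.8,0],0,15],[[-0.3,0.6,0],0,15],[[-0.15,0.3,0],0,15],[[0,0,0],0,15],[[0,0,0],0,15],[[0,0,0],0,15],[[0,0,0],0,15]]'
python3 - <<'E'
from h import *
im,d=snap('side','side3');snap('top','top3');print(r.sense()['position'])
cv2.imwrite('pics/s3.png',cv2.resize(im[60:190,310:420,::-1],None,fx=4.6,fy=4.6,interpolation=cv2.INTER_CUBIC))
E
```

```text
t: 6.2
position: [0.5213, -0.0889, 0.357]
eef_rot: [0.988, 0.156, -0.001, -0.0]
wrist_force: [1.4, 0.2, -1.1]
width: 0.234
finger_force: 40.0
t: 7.03
position: [0.5001, -0.235, 0.3578]
eef_rot: [0.988, 0.157, 0.0, -0.0]
wrist_force: [0.2, -0.5, -2.1]
width: 0.235
finger_force: 40.0
[ 0.50010987 -0.23522875  0.35779921]
```

View pics/s3.png

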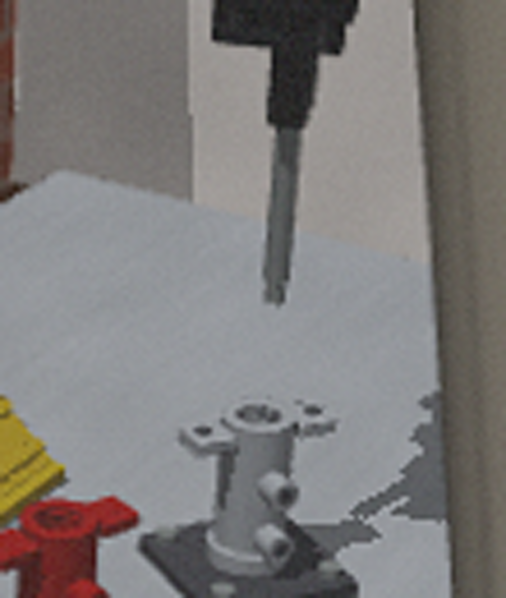

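The side view shows the bar tip at about (369.4,124.8) and the mouth at (365.8,149.8). I'll compare both in this same camera.

Run:
```python
from h import *
a=ray('side',369.4,124.6,.180);m=ray('side',365.8,149.8,.11);p=np.array([.5001,-.2352,0])
print('tip',a,'tip-tcp',a-p,'mouth',m)
e=(m-a)[:2];print('side-rel delta',e, 'top-based delta',np.array([.4994,-.228])-p[:2])
# bar in rack (side 227.6,193 top) at known TCP .5683,.2623
g=np.array([[.9515,.3078],[.3078,-.9515]]);print('tool units',g@e/.03)
# side upper end of visible bar, at fingertips z
print(ray('side',310+287.5/4.6-.5,60+128/4.6-.5,.3578-.064)-p)
```

```text
tip [ 0.50443915 -0.23828664  0.18      ] tip-tcp [ 0.00433915 -0.00308664  0.18      ] mouth [ 0.50316764 -0.2261491   0.11      ]
side-rel delta [-0.00127151  0.01213754] top-based delta [-0.0007  0.0072]
tool units [ 0.08420316 -0.398008  ]
[-0.00506439  0.02003273  0.2938    ]
```

```bash
python3 -m inch '[[[0.06,-0.3,0.2],0,15],[[0,0,0.4],0,15],[[0,0,0.5],0,15],[[0,0,0.4],0,15],[[0,0,0.25],0,15],[[0,0,0.15],0,15],[[0,0,0],0,15],[[0,0,0],0,15],[[0,0,0],0,15]]'
python3 - <<'E'
from h import *
im,d=snap('side','side4');tm,_=snap('top','top4');print(r.sense()['position'])
f=lambda a:cv2.resize(a[:,:,::-1],None,fx=8,fy=8,interpolation=cv2.INTER_CUBIC)
cv2.imwrite('pics/s4.png',np.hstack([f(im[105:175,335:395]),f(tm[190:260,405:445])]))
E
```

```text
t: 7.88
position: [0.4991, -0.2271, 0.3014]
eef_rot: [0.988, 0.156, 0.0, 0.001]
wrist_force: [-0.2, -0.0, -2.3]
width: 0.235
finger_force: 40.0
[ 0.49898963 -0.22716559  0.30130295]
```

View pics/s4.png

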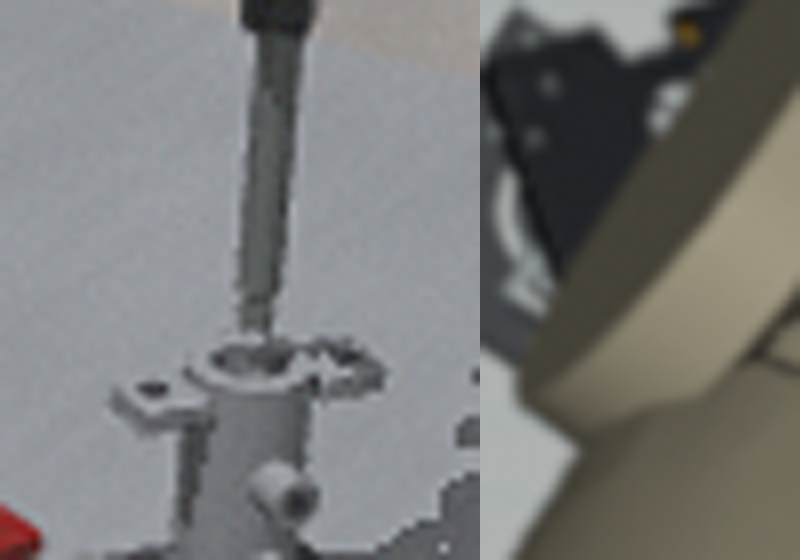

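The tip is at about crop (255,330), 13 mm above the mouth, whose centre is at about (253,362). It is aligned within 2 mm against about 6 mm of clearance, and the bar's lean matches a true vertical. Lowering into the bore.

```bash
python3 -m inch '[[[0,0,0.15],0,15],[[0,0,0.2],0,15],[[0,0,0.2],0,15],[[0,0,0.2],0,15],[[0,0,0.1],0,15],[[0,0,0.05],0,15],[[0,0,0],0,15],[[0,0,0],0,15],[[0,0,0],0,15]]'; python3 -m inch '[[[0,0,0.05],0,15],[[0,0,0.05],0,15],[[0,0,0],0,15],[[0,0,0],0,15]]';  python3 -m inch '[[[0,0,0.03],0,15],[[0,0,0.03],0,15],[[0,0,0],0,15],[[0,0,0],0,15]]'; python3 -m inch '[[[0,0,0.03],0,15],[[0,0,0.03],0,15],[[0,0,0],0,15],[[0,0,0],0,15]]'
```

```text
t: 8.73
position: [0.4989, -0.2272, 0.2739]
eef_rot: [0.988, 0.156, 0.0, 0.0]
wrist_force: [-0.0, 0.1, -1.1]
width: 0.233
finger_force: 40.0
t: 9.07
position: [0.4988, -0.2271, 0.2706]
eef_rot: [0.988, 0.156, -0.0, -0.0]
wrist_force: [-0.9, -0.3, -1.6]
width: 0.238
finger_force: 40.0
t: 9.4
position: [0.4989, -0.2271, 0.2688]
eef_rot: [0.988, 0.156, -0.0, -0.0]
wrist_force: [-0.3, -0.0, -2.1]
width: 0.237
finger_force: 40.0
t: 9.73
position: [0.499, -0.2271, 0.2675]
eef_rot: [0.988, 0.156, 0.0, 0.0]
wrist_force: [0.9, 0.6, 2.7]
width: 0.235
finger_force: 40.0
```

Contact is at about TCP z 0.268, as predicted. Pressing to about 0.256.

```bash
python3 -m inch '[[[0,0,0.05],0,15],[[0,0,0.05],0,15],[[0,0,0.05],0,15],[[0,0,0.05],0,15],[[0,0,0.05],0,15],[[0,0,0.05],0,15],[[0,0,0.05],0,15],[[0,0,0.03],0,15],[[0,0,0],0,15],[[0,0,0],0,15],[[0,0,0],0,15],[[0,0,0],0,15]]'
python3 - <<'E'
from h import *
z=[]
for i in range(6):
    optics.get_image('side'); s=r.sense(); z.append([s['position'][2],*s['wrist_force']])
print(np.round(np.mean(z,0),4),np.std(z,0).round(4))
E
```

```text
t: 10.73
position: [0.4991, -0.2272, 0.2565]
eef_rot: [0.988, 0.156, 0.001, 0.001]
wrist_force: [-0.5, 0.6, 8.4]
width: 0.24
finger_force: 40.0
[ 0.2565 -0.5344  1.059   9.1086] [0.     0.5304 0.1634 0.2523]
```

Position says about 11.5 mm and force about 11 N. I'll nudge 0.6 mm more and then hold over 4 s.

```bash
H='x'; python3 -m inch '[[[0,0,0.02],0,15],[[0,0,0],0,15],[[0,0,0],0,15],[[0,0,0],0,15],[[0,0,0],0,15],[[0,0,0],0,15],[[0,0,0],0,15],[[0,0,0],0,15],[[0,0,0],0,15],[[0,0,0],0,15],[[0,0,0],0,15],[[0,0,0],0,15]]'
python3 -m inch '[[[0,0,0],0,15],[[0,0,0],0,15],[[0,0,0],0,15],[[0,0,0],0,15],[[0,0,0],0,15],[[0,0,0],0,15],[[0,0,0],0,15],[[0,0,0],0,15],[[0,0,0],0,15],[[0,0,0],0,15],[[0,0,0],0,15],[[0,0,0],0,15]]'
python3 -m inch '[[[0,0,0],0,15],[[0,0,0],0,15],[[0,0,0],0,15],[[0,0,0],0,15],[[0,0,0],0,15],[[0,0,0],0,15],[[0,0,0],0,15],[[0,0,0],0,15],[[0,0,0],0,15],[[0,0,0],0,15],[[0,0,0],0,15],[[0,0,0],0,15]]'
python3 -m inch '[[[0,0,0],0,15],[[0,0,0],0,15],[[0,0,0],0,15],[[0,0,0],0,15],[[0,0,0],0,15],[[0,0,0],0,15],[[0,0,0],0,15],[[0,0,0],0,15],[[0,0,0],0,15],[[0,0,0],0,15],[[0,0,0],0,15],[[0,0,0],0,15]]'
python3 - <<'E'
from h import *
im,d=snap('side','side5')
cv2.imwrite('pics/s5.png',im[60:330,90:430,::-1].repeat(2,0).repeat(2,1))
E
```

```text
t: 12.03
position: [0.4991, -0.2272, 0.2559]
eef_rot: [0.988, 0.156, 0.001, 0.001]
wrist_force: [-1.4, 1.2, 9.3]
width: 0.237
finger_force: 40.0
t: 13.03
position: [0.4991, -0.2272, 0.2559]
eef_rot: [0.988, 0.156, 0.001, 0.001]
wrist_force: [-0.2, 1.0, 9.0]
width: 0.232
finger_force: 40.0
t: 14.03
position: [0.4991, -0.2272, 0.256]
eef_rot: [0.988, 0.156, 0.001, 0.001]
wrist_force: [-0.7, 1.2, 9.1]
width: 0.233
finger_force: 40.0
t: 15.03
position: [0.4991, -0.2272, 0.256]
eef_rot: [0.988, 0.156, 0.001, 0.001]
wrist_force: [-0.6, 0.9, 8.9]
width: 0.235
finger_force: 40.0
```

View pics/s5.png

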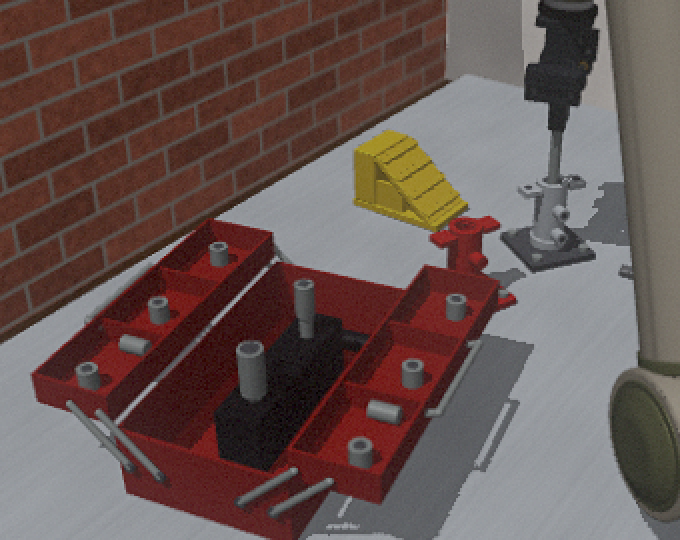

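The bar is in the bore at crop (553,185). The short bar and socket still stand in the rack, and the chock hasn't moved. It has held steady for over 4 s, so I'm handing in.

```bash
python3 -c "
from bench import workorder
print(workorder.hand_in())"
```

```text
the job is handed in; nothing more can be done
None
```

The long bar is down the aluminium cylinder's bore and still gripped at 40 N, holding the piston about 12 mm down by arm position (wrist force suggests nearer 10–11 mm), steady for over 4 s; the job was handed in at about 15 s.

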